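# Unlock the pill organiser and hold the key turned

### The job

Slide the roll of tape straight up off the pill organiser's lock barrel, set it down flat, wholly on the turquoise coaster, and let go of it. Then take the orange-headed key from its wooden stand, push it fully home in the keyway, past the sticky pins, before you turn it, and only then turn it a quarter turn clockwise (seen from above) against its spring; finish while still gripping the key and holding it turned. Leave the hearing aid charger, battery rack, nail clipper and glasses case where they are.

Things in the scene. Friction and masses are not known exactly. Their poses are not given: they have to be found in the camera images.
- organiser: grey pill organiser, 160 (x) x 210 (y) x 50 mm, fixed, yawed on the table; origin at the centre of its underside, z up. Seven flaps with blue tabs lie on its +x half. An upright steel lock barrel, 29 mm in diameter, rises 28 mm from its flat top, 40 mm to the -x side of the middle
- lock_mouth (a point): centre of the barrel's upper rim, 78 mm above the table; axes as the organiser's. In it sits a brass plug (face 0.5 mm below the rim) with the keyway: a slot 16 x 6 mm, 28 mm deep, chamfered, its 16 mm side along this x axis at rest. Two sticky sprung pins in its walls, 8 and 15 mm down, push back a few newtons each (up to 15 N in all); a little wiggling helps
- lock (a joint): turn of the brass plug, rad: 0 at rest, growing clockwise seen from above to a stop at 1.571. A light spring (about 0.1 N m at the stop) turns it back when let go. The key has about 0.15 rad of play in the slot, so turn the key a little beyond a quarter to reach the stop
- tape_center (a point): centre (half-way up) of the beige roll of tape, a loose ring 64 mm outer and 36 mm inner diameter, 36 mm tall, about 60 g, standing around the lock barrel on the organiser's top; z is its axis (up)
- coaster_top (a point): centre of the upper face of the turquoise round coaster, 100 mm in diameter, 6 mm thick, fixed on the table
- key_head (a point): centre of the key's chunky orange head, 40 mm (x) x 12 mm (y) x 44 mm tall (z, up); grip it across the 12 mm. About 40 g, loose. From the head's underside a flat steel blade 14 mm (x) x 4 mm (y), narrower at its tip, reaches straight down 22 mm. The key is the same after a half turn about z
- key_shoulder (a point): middle of the flat underside of the key's head, where the blade begins, 22 mm below key_head, same axes. With the key fully home it lies on lock_mouth
- stand_top (a point): centre of the top of the wooden key stand, a fixed block 70 x 50 x 30 mm; the key stands in a slot in its middle, blade down, shoulder resting on the top, the slot's long side and the key's x along the stand's x (the 70 mm side)
- charger: white hearing aid charger, 70 x 90 x 41 mm, loose; origin at the centre of its underside. Leave alone
- battery_rack: transparent upright battery blister rack on a blue foot, 50 x 100 x 88 mm, loose; origin at the centre of its underside. Leave alone
- clipper: steel nail clipper lying flat, 60 x 13 x 14 mm, loose; origin at the centre of its underside. Leave alone
- glasses_case: dark glasses case, 65 x 160 x 35 mm, loose; origin at the centre of its underside. Leave alone
Mind the look-alikes: they are no part of the job. Leave any green look-alike of the part that bears tape_center alone.

How it is judged:
By the outcome, as a careful person would: the job done as asked, in the order asked, and still so for the second after the job is handed in, while the arm keeps its last pose, push and grip.
It also fails if it takes over 54 s, if anything falls off the work surface, if the arm or the gripper's body presses on something with over 40 N, if the wrist force passes 120 N, or if a joint passes its speed limit or range.

### The arm

A 6-joint arm with a two-finger parallel gripper is mounted at the origin on the work surface. World frame = base frame: x ahead of the robot, y to its left, z up, the work surface at z = 0. Lengths are in m, angles in degrees, forces in N, time in s.
With the tool pointing down it reaches from about 0.275 to 0.85 m from the base axis. Payload 19 kg.
Tool frame: the origin (TCP) lies between the finger pads; the fingertips stand 25 mm ahead of it and the grasp point (between the pads) lies 6 mm ahead of it; y points along the fingers, x is the direction in which the jaws open and shut, and the axes are right-handed (so a half turn about y gives the same grasp; the last joint's range is limited). The gripper opens to 85 mm and grips with 20 to 120 N. Pads are 22 mm wide; open, the fingers measure 114 mm over their backs; the gripper's body (76 mm by 85 mm) begins 54 mm behind the grasp point. The pads swing forward as they close: fully open they stand 13 mm farther back than shut.
Start: joints at [66.406, 8.623, 82.357, -0, 89.026, -7.678], TCP at [0.158, 0.553, 0.256] pointing down, gripper open.
Joint ranges: [-160.23, 160.23], [-39.13, 120.54], [6.94, 153.29], [-79.49, 259.48], [9.18, 160.14], [-161.06, 161.06]. Speed limits (degrees/s): [108.29, 108.29, 127.2, 172.46, 172.46, 172.46].

### API

Orientations are given as [roll, pitch, yaw] about the fixed x, y, z axes, in that order (R = Rz(yaw) Ry(pitch) Rx(roll)).
In Python, from rig import r gives the robot as it stands.
- The arm moves only by the tool arm_command, never from a script. Its argument "targets" is a list of rows, each an object of numbers: "hand": the opening, from -1 (shut) to 1 (fully open); "x", "y", "z": the shift along the tool's x, y, z in units of 25 mm (1.0 is 25 mm); "turn": the turn about the tool's y in degrees. In form: [{"hand": .., "x": .., "y": .., "z": .., "turn": ..}, ...]. A call has 1 to 20 rows; each row shifts and turns the commanded pose from where the row before left it, along the tool's axes as they then stand; what a row does not reach is not made up. A row lasts 1/10 s, in which the tool goes at most 50 mm and 8.59 degrees, less where a joint would pass 70% of its speed; a pose out of reach is approached as far as the arm can. A call is refused whole if a number of a shift passes 1 or a number of a turn 8.59, either way. A call with a gripper value outside its range is refused whole. The fingers move at their own pace and stop on an object; "force" is the grip in N (left out, the last holds). Time passes only in rows, so rows that do not move let the fingers close. It gives the time, the measured TCP pose, the force and the opening at its end, in the units of the state.
- r.get_obs(): the state, without advancing time (a new reading comes with each control period).
- r.camera(name): name is "scene" or "top" or "wrist"; returns (picture, depth): 420x560x3 uint8, red, green, blue; 420x560 float32, m along the optical axis (not along the pixel's ray), 0 where there is no reading.
- r.camera_model(name): a dict with "vfov" (degrees; the focal length in pixels is half the picture's height over the tangent of half this angle, whatever the lens; pixels are square), "cx", "cy" (the principal point, pixels), "distortion" ([k1, k2, p1, p2, k3] as OpenCV has them; the pictures are not rectified), "pose" (4x4, takes a point from camera to world coordinates). Camera axes: x right, y down, z forward; pixel columns grow to the right and rows downward; lengths in m; the calibration is good to about 2 mm. A picture is of the moment at which its call begins: read the wrist's pose just before it. camera_model takes no time and is no camera call; for the wrist camera it gives the pose at the moment of the call.
- r.hand_in(): hands the job in, once; it reports no verdict.
The state is a dict: "time_s": time; "joints": joint angles; "dq": joint speeds; "effort": joint torques, N m; "ee_pos": TCP position; "tool_rot": TCP orientation; "wrist_force": force on the tool from outside, world axes, zero at the start; "ft_torque": the same for the moment, N m; "opening": finger opening in m.
Only numpy, scipy, OpenCV 4.12 (cv2) and the standard library are available. Lean on these libraries where they do the work, as an engineer would, in place of code of your own. Each camera call takes 0.05 s, during which the arm holds its last target.

## Working session

There is one attempt and no reset: what is moved stays moved. The work goes in short steps, Python scripts to look and compute and a tool call to move; the robot and the scene stay as the last step left them, time stands still between calls to the robot, and variables do not carry over. Pictures are saved under pics/ and viewed, and the job is handed in when it is done.

Besides the shell and the picture viewer there is one more tool, called after ">>>" as name([rows], argument=value, ...), one row to a line, values as JSON. arm_command: Moves the arm, as the interface text tells. Its arguments: {"type":"object","properties":{"targets":{"type":"array","items":{"type":"object","properties":{"hand":{"type":"number"},"x":{"type":"number"},"y":{"type":"number"},"z":{"type":"number"},"turn":{"type":"number"}}}},"force":{"type":"number"}},"required":["targets"]}

```bash
mkdir -p pics; ls
python3 - <<'E'
from rig import r
import cv2
o=r.get_obs();print({k:o[k] for k in o})
for n in["scene","top","wrist"]:
    m=r.camera_model(n);print(n,m)
    p,d=r.camera(n);cv2.imwrite(f"pics/{n}0.png",p[:,:,::-1])
    import numpy as np;np.savez(f"{n}0.npz",p=p,d=d,pose=m["pose"])
E
```

```text
pics
{'time_s': 0.0, 'joints': array([ 6.64063490e+01,  8.64840023e+00,  8.23915802e+01,  9.07037729e-04,
        8.90260865e+01, -7.68018047e+00]), 'dq': array([-0.037349  , -0.0385561 ,  0.10922166,  0.03315794, -0.05988461,
       -0.01420474]), 'effort': array([ 1.22546022e-03, -7.13033795e+01, -5.70893097e+01, -3.15653892e-05,
        8.71226366e-03,  4.87912473e-05]), 'ee_pos': array([0.15761055, 0.55275833, 0.25571318]), 'tool_rot': array([-8.99902718e+01,  6.53531488e-02,  7.40865191e+01]), 'wrist_force': array([ 0.08705027,  0.75805826, -0.37954054]), 'ft_torque': array([ 0.01718925,  0.02987445, -0.02333079]), 'opening': 0.08546983818641919}
scene {'vfov': 45.99138475034928, 'cx': 273.7674389992095, 'cy': 210.23670719395932, 'distortion': array([0.00104903, 0.        , 0.        , 0.        , 0.        ]), 'pose': array([[ 0.82289219,  0.35087873, -0.4469145 ,  1.06120506],
       [ 0.56811538, -0.49471106,  0.65765179, -0.71755575],
       [ 0.00966248, -0.79507552, -0.60643347,  0.75145958],
       [ 0.        ,  0.        ,  0.        ,  1.        ]])}
top {'vfov': 45.221309864251154, 'cx': 284.088958033676, 'cy': 205.768358403564, 'distortion': array([-0.05312403,  0.        ,  0.        ,  0.        ,  0.        ]), 'pose': array([[-0.00545478, -0.98454602,  0.17504108,  0.35113504],
       [-0.9999776 ,  0.00469172, -0.00477281,  0.01345141],
       [ 0.00387781, -0.17506319, -0.98454956,  1.34035286],
       [ 0.        ,  0.        ,  0.        ,  1.        ]])}
wrist {'vfov': 60.59279117439633, 'cx': 283.9715868528036, 'cy': 205.3005433330492, 'distortion': array([-0.06210413,  0.        ,  0.        ,  0.        ,  0.        ]), 'pose': array([[ 0.27380729,  0.91931413,  0.28265012,  0.08628044],
       [ 0.9617834 , -0.2612577 , -0.08195789,  0.57342656],
       [-0.00150052,  0.29428887, -0.95571534,  0.37349265],
       [ 0.        ,  0.        ,  0.        ,  1.        ]])}
```

View pics/top0.png

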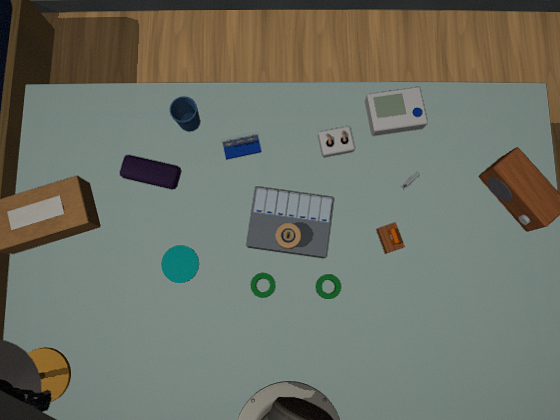

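View pics/scene0.png

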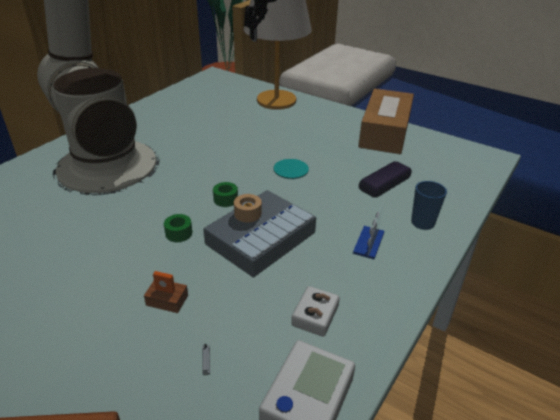

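View pics/wrist0.png

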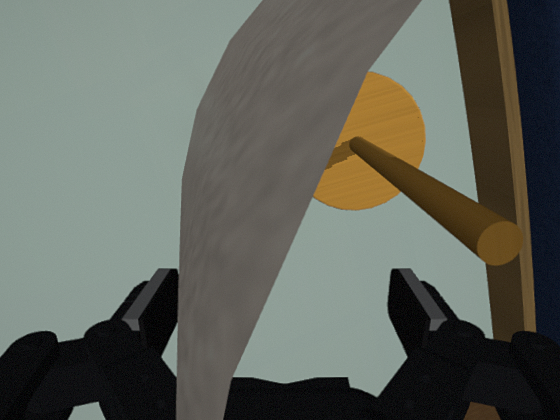

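The top view shows the organiser at (290,222) with the beige roll at (288,236), the turquoise coaster at (180,264), the key stand at (390,237), and two green rings at (263,285) and (328,286), which are the look-alikes. There is a lamp near the gripper at the bottom left, so I'll measure that as well.

```bash
cat > h.py <<'E'
import numpy as np,cv2
def K(m):
    f=210/np.tan(np.radians(m["vfov"]/2));return np.array([[f,0,m["cx"]],[0,f,m["cy"]],[0,0,1]])
def rays(m,uv):
    n=cv2.undistortPoints(np.float64(uv).reshape(-1,1,2),K(m),m["distortion"]).reshape(-1,2)
    return np.c_[n,np.ones(len(n))]
def plane(m,uv,z):
    d=rays(m,uv)@m["pose"][:3,:3].T;o=m["pose"][:3,3]
    return o+d*((z-o[2])/d[:,2])[:,None]
def cloud(m,d):
    v,u=np.mgrid[0:420,0:560];R=rays(m,np.c_[u.ravel(),v.ravel()])*d.reshape(-1,1)
    return (R@m["pose"][:3,:3].T+m["pose"][:3,3]).reshape(420,560,3)
def proj(m,P):
    T=np.linalg.inv(m["pose"]);rv=cv2.Rodrigues(T[:3,:3])[0]
    return cv2.projectPoints(np.float64(P).reshape(-1,1,3),rv,T[:3,3],K(m),m["distortion"])[0].reshape(-1,2)
E
python3 - <<'E'
from rig import r
from h import *
m=r.camera_model("top");f=np.load("top0.npz");p=f["p"];C=cloud(m,f["d"])
hsv=cv2.cvtColor(p,cv2.COLOR_RGB2HSV)
for n,(x,y) in dict(barrel=(288,236),org=(262,240),coaster=(180,264),key=(393,236),stand=(385,243),g1=(275,285),charger=(336,141),rack=(241,147),clip=(411,180),case=(150,171),lamp=(10,370),lamp2=(50,375),table=(200,330)).items():
    print(n,hsv[y,x],C[y,x].round(3))
# left bottom cluster
for n in["top","scene","wrist"]:
    m=r.camera_model(n);f=np.load(n+"0.npz");C2=cloud(m,f["d"]);ok=(f["d"]>0)&(C2[...,1]>.4)&(C2[...,0]<.3)&(C2[...,2]>.05)&(C2[...,0]>-.2)&(C2[...,1]<.9)
    P=C2[ok];
    for z in np.arange(.05,.6,.05):
        q=P[(P[:,2]>z)&(P[:,2]<z+.05)]
        if len(q)>5:print(n,z.round(2),len(q),np.percentile(q,[1,99],axis=0).round(3).tolist())
c=p[180:300,220:430];cv2.imwrite("pics/crop1.png",cv2.resize(c[:,:,::-1],None,fx=3.8,fy=3.8,interpolation=cv2.INTER_CUBIC))
E
```

```text
barrel [108  93  33] [ 0.502 -0.002  0.048]
org [105  28  92] [0.491 0.064 0.052]
coaster [ 89 222 122] [0.434 0.283 0.006]
key [ 14 232 147] [ 0.497 -0.268  0.076]
stand [ 13 166 114] [ 0.484 -0.255  0.034]
g1 [ 69  48 106] [0.351 0.013 1.34 ]
charger [ 20  10 150] [ 0.76  -0.134  0.035]
rack [110 213 109] [0.753 0.124 0.006]
clip [ 90   6 122] [ 0.657 -0.339  0.009]
case [137 110  44] [0.679 0.365 0.034]
lamp [ 6 28 45] [0.204 0.555 0.316]
lamp2 [ 18 182  84] [0.149 0.609 0.013]
table [ 76  24 136] [0.263 0.227 0.002]
top 0.2 15 [[0.149, 0.502, 0.247], [0.257, 0.612, 0.25]]
top 0.25 1132 [[0.135, 0.481, 0.251], [0.255, 0.605, 0.3]]
top 0.3 895 [[0.129, 0.48, 0.301], [0.231, 0.581, 0.348]]
top 0.35 197 [[0.143, 0.489, 0.351], [0.193, 0.545, 0.399]]
top 0.4 8 [[0.179, 0.513, 0.401], [0.187, 0.526, 0.424]]
top 0.5 442 [[0.168, 0.401, 0.504], [0.197, 0.464, 0.549]]
top 0.55 247 [[0.168, 0.402, 0.55], [0.186, 0.441, 0.594]]
scene 0.05 69 [[0.141, 0.616, 0.052], [0.16, 0.632, 0.1]]
scene 0.1 62 [[0.142, 0.613, 0.101], [0.162, 0.633, 0.15]]
scene 0.15 68 [[0.146, 0.615, 0.151], [0.16, 0.635, 0.199]]
scene 0.2 84 [[0.08, 0.5, 0.202], [0.259, 0.654, 0.25]]
scene 0.25 1144 [[0.091, 0.48, 0.251], [0.258, 0.668, 0.3]]
scene 0.3 1141 [[0.098, 0.48, 0.301], [0.244, 0.664, 0.349]]
scene 0.35 137 [[0.143, 0.51, 0.35], [0.234, 0.618, 0.363]]
wrist 0.05 293 [[0.143, 0.622, 0.051], [0.154, 0.634, 0.1]]
wrist 0.1 482 [[0.143, 0.622, 0.101], [0.154, 0.635, 0.149]]
wrist 0.15 906 [[0.143, 0.622, 0.15], [0.155, 0.634, 0.2]]
wrist 0.2 2503 [[0.135, 0.511, 0.201], [0.178, 0.634, 0.25]]
wrist 0.25 25204 [[0.065, 0.489, 0.251], [0.181, 0.634, 0.3]]
wrist 0.3 26814 [[0.074, 0.487, 0.3], [0.183, 0.619, 0.326]]
```

View pics/crop1.png

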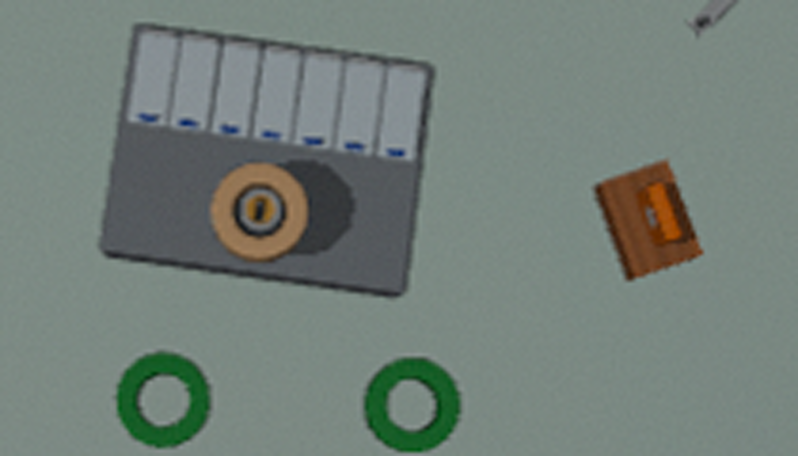

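Run:
```python
from rig import r
from h import *
for n,pts in dict(wrist=[(300,20),(380,20),(230,60),(190,180),(200,410),(230,350),(190,400),(280,250),(310,190),(280,120),(498,243),(440,300),(160,300),(350,400)],scene=[(250,10),(262,20),(258,30),(285,10),(300,20),(275,34),(310,30),(248,30),(265,3)],top=[(10,350),(30,370),(10,410),(30,400),(5,385)]).items():
    m=r.camera_model(n);f=np.load(n+"0.npz");C=cloud(m,f["d"])
    for u,v in pts: print(n,u,v,f["p"][v,u],f["d"][v,u].round(3),C[v,u].round(3))
    c=f["p"];
f=np.load("scene0.npz")["p"][0:110,200:330];cv2.imwrite("pics/lamp.png",cv2.resize(f[:,:,::-1],None,fx=5,fy=5))
f=np.load("top0.npz")["p"][320:420,0:130];cv2.imwrite("pics/lampt.png",cv2.resize(f[:,:,::-1],None,fx=5,fy=5))
```

```text
wrist 300 20 [103  98  93] 0.0 [0.086 0.573 0.374]
wrist 380 20 [102  98  92] 0.0 [0.086 0.573 0.374]
wrist 230 60 [105 100  95] 0.088 [0.074 0.563 0.279]
wrist 190 180 [94 90 84] 0.081 [0.098 0.548 0.294]
wrist 200 410 [93 90 83] 0.0 [0.086 0.573 0.374]
wrist 230 350 [97 93 87] 0.0 [0.086 0.573 0.374]
wrist 190 400 [94 90 84] 0.0 [0.086 0.573 0.374]
wrist 280 250 [103 100  94] 0.0 [0.086 0.573 0.374]
wrist 310 190 [98 93 87] 0.0 [0.086 0.573 0.374]
wrist 280 120 [103  98  93] 0.0 [0.086 0.573 0.374]
wrist 498 243 [103  74  31] 0.117 [0.151 0.629 0.265]
wrist 440 300 [12 17 17] 0.123 [0.167 0.607 0.265]
wrist 160 300 [ 2  2 10] 0.122 [0.139 0.514 0.267]
wrist 350 400 [5 7 9] 0.078 [0.152 0.57  0.312]
scene 250 10 [12 11 11] 1.446 [0.153 0.483 0.339]
scene 262 20 [65 64 62] 1.5 [0.159 0.534 0.3  ]
scene 258 30 [83 81 76] 1.514 [0.151 0.524 0.271]
scene 285 10 [78 76 72] 1.482 [0.216 0.573 0.33 ]
scene 300 20 [70 69 66] 1.52 [0.243 0.617 0.295]
scene 275 34 [81 81 77] 1.508 [0.202 0.542 0.264]
scene 310 30 [73 70 65] 1.575 [0.251 0.667 0.254]
scene 248 30 [77 76 73] 1.542 [0.109 0.529 0.262]
scene 265 3 [14 13 14] 1.472 [0.166 0.54  0.349]
top 10 350 [48 48 43] 1.027 [0.239 0.58  0.275]
top 30 370 [51 48 45] 1.02 [0.199 0.535 0.275]
top 10 410 [37 37 33] 0.744 [0.179 0.426 0.552]
top 30 400 [11 12 12] 0.975 [0.146 0.513 0.311]
top 5 385 [0 0 4] 0.918 [0.185 0.531 0.376]
```

View pics/lamp.png

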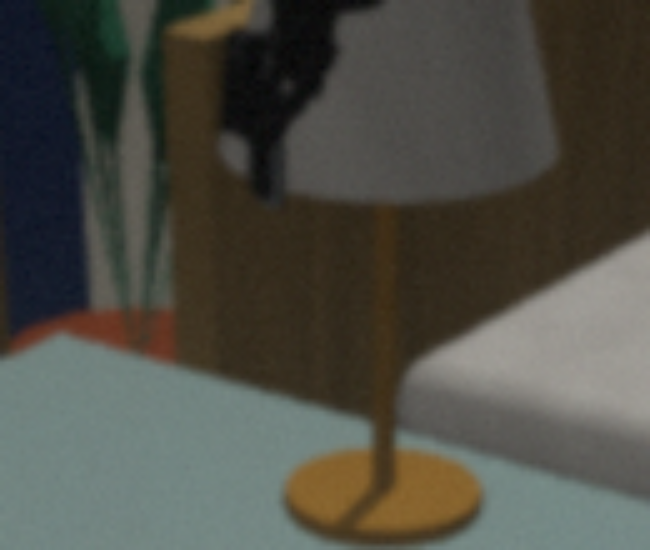

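View pics/lampt.png

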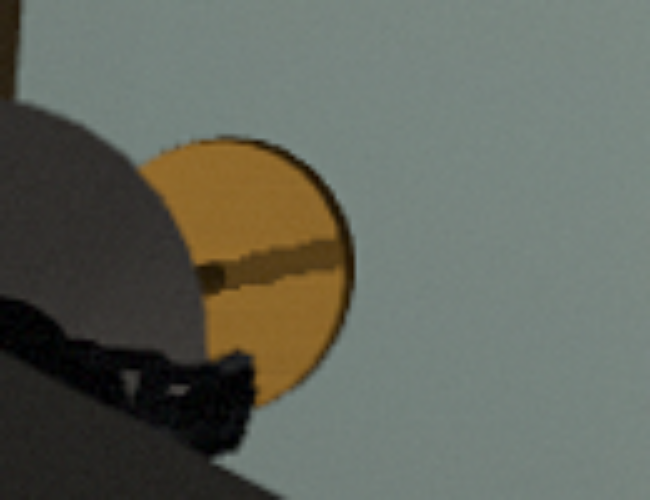

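The gripper overlaps the lampshade without any force reading, so the lamp is scenery only. Next are the measurements.

Run:
```python
from rig import r
from h import *
def fitc(P):
    A=np.c_[2*P[:,:2],np.ones(len(P))];s=np.linalg.lstsq(A,(P[:,:2]**2).sum(1),rcond=None)[0];return s[:2],np.sqrt(s[2]+s[:2]@s[:2])
for n in["top","scene"]:
    m=r.camera_model(n);f=np.load(n+"0.npz");p=f["p"];C=cloud(m,f["d"]);hsv=cv2.cvtColor(p,cv2.COLOR_RGB2HSV)
    H,S,V=[hsv[...,i].astype(int) for i in range(3)];ok=f["d"]>0
    def big(M):
        k,l,st,_=cv2.connectedComponentsWithStats(M.astype(np.uint8));i=1+st[1:,4].argmax();return l==i
    M=big((abs(H-89)<6)&(S>150));c=max(cv2.findContours(M.astype(np.uint8),0,1)[0],key=len).reshape(-1,2)
    P=plane(m,c,.006);print(n,"coaster",fitc(P),cv2.minEnclosingCircle(np.float32(P[:,:2])))
    X=C[...,0];Y=C[...,1];Z=C[...,2]
    T=(abs(H-14)<6)&(S>70)&(V>90)&(np.hypot(X-.46,Y)<.09)&ok
    top=big(T&(Z>.078)) if n=="top" else T
    print("tape px",T.sum(),np.median(Z[T]))
    if n=="top":
        c=max(cv2.findContours(top.astype(np.uint8),0,1)[0],key=len).reshape(-1,2);print("tape",fitc(plane(m,c,.086)),np.median(Z[top]))
    # organiser
    O=ok&(abs(X-.5)<.15)&(abs(Y)<.16)&(Z>.035)&(Z<.066)
    O=big(O);print("org z",np.median(Z[O]))
    q=C[O][:,:2];rc=cv2.minAreaRect(np.float32(q));print("org rect",rc)
    # stand / key
    G=ok&(abs(X-.49)<.08)&(abs(Y+.26)<.08)&(Z>.02)
    G=big(G&(Z<.04));print("stand",np.median(Z[G]),cv2.minAreaRect(np.float32(C[G][:,:2])))
    Kx=ok&(abs(X-.49)<.08)&(abs(Y+.26)<.08)&(Z>.066)
    print("key",Kx.sum(),np.median(Z[Kx]),np.max(Z[Kx]),cv2.minAreaRect(np.float32(C[Kx][:,:2])))
```

```text
top coaster (array([0.43456405, 0.28398223]), np.float64(0.048044009106719354)) ((0.4345490634441376, 0.28402984142303467), 0.04940896853804588)
tape px 387 0.08588888940832651
tape (array([ 0.49992834, -0.00213659]), np.float64(0.03028315151986398)) 0.08638456148822238
org z 0.05123492729328638
org rect ((0.5419570207595825, -0.009357541799545288), (0.21044844388961792, 0.16083312034606934), 81.56446838378906)
stand 0.030234022076799594 ((0.49995648860931396, -0.27170515060424805), (0.07034195959568024, 0.051309145987033844), 18.32952880859375)
key 78 0.07376917398995708 0.08003561347099764 ((0.49967464804649353, -0.2714276611804962), (0.03928903117775917, 0.012286371551454067), 16.919265747070312)
scene coaster (array([0.4398898 , 0.27850283]), np.float64(0.04585504437941459)) ((0.4401606619358063, 0.27901017665863037), 0.04813963174819946)
tape px 271 0.08401263482814614
org z 0.04911815585633533
org rect ((0.5433108806610107, -0.009574957191944122), (0.21353283524513245, 0.16355286538600922), 81.4953842163086)
stand 0.028508566405912872 ((0.5010170340538025, -0.27368977665901184), (0.07201150804758072, 0.05281328782439232), 18.778018951416016)
key 122 0.07135103476128202 0.07491898746390069 ((0.5024349689483643, -0.27415263652801514), (0.038779739290475845, 0.014048165641725063), 23.15467643737793)
```

>>> arm_command([
  {"hand": 1,"x": -0.5,"y": 0,"z": -0.5},
  {"hand": 1,"x": -0.97,"y": 0,"z": -1},
  {"hand": 1,"x": -0.97,"y": 0,"z": -1},
  {"hand": 1,"x": -0.97,"y": 0.1,"z": -1},
  {"hand": 1,"x": -0.97,"y": 0.1,"z": -1},
  {"hand": 1,"x": -0.97,"y": 0.1,"z": -1},
  {"hand": 1,"x": -0.97,"y": 0.1,"z": -1},
  {"hand": 1,"x": -0.97,"y": 0.1,"z": -1},
  {"hand": 1,"x": -0.97,"y": 0.1,"z": -1},
  {"hand": 1,"x": -0.97,"y": 0.1,"z": -1},
  {"hand": 1,"x": -0.97,"y": 0.1,"z": -1},
  {"hand": 1,"x": -0.97,"y": 0.1,"z": -1},
  {"hand": 1,"x": -0.97,"y": 0.1,"z": -1},
  {"hand": 1,"x": -0.97,"y": 0.1,"z": -1},
  {"hand": 1,"x": -0.97,"y": 0.1,"z": -1},
  {"hand": 1,"x": -0.97,"y": 0.1,"z": -1},
  {"hand": 1,"x": -0.97,"y": 0.1,"z": -1},
  {"hand": 1,"x": -0.97,"y": 0.1,"z": -1},
  {"hand": 1,"x": -0.5,"y": 0,"z": -1},
  {"hand": 1,"x": 0,"y": 0,"z": -0.75,"turn": -7.5},
], force=60)

```text
invalid input at $.targets[0]: expected keys hand, x, y, z, turn
```

```bash
cat > st.py <<'E'
from rig import r
from h import *
import sys
def units(tgt,o=None):
    from scipy.spatial.transform import Rotation as Ro
    o=o or r.get_obs();R=Ro.from_euler("xyz",o["tool_rot"],degrees=True).as_matrix()
    return (R.T@(np.array(tgt)-o["ee_pos"])/.025).round(3)
def st():
    o=r.get_obs();print("t",round(o["time_s"],2),"ee",o["ee_pos"].round(4),"rot",o["tool_rot"].round(2),"F",o["wrist_force"].round(1),"T",o["ft_torque"].round(2),"open",round(o["opening"],4));return o
E
python3 - <<'E'
from st import *
o=st();m=r.camera_model("wrist");p,d=r.camera("wrist");cv2.imwrite("pics/w1.png",p[:,:,::-1]);np.savez("w1.npz",p=p,d=d)
print(units([.5,-.002,.1]),units([.5,-.002,.074]))
C=cloud(m,d);ok=d>0
for n,(a,z) in {"lock":((.5024,-.0036,.078),0),"tape":((.5,-.002,.086),0)}.items():print(n,proj(m,[a]))
E
```

```text
t 0.15 ee [0.1576 0.5528 0.2558] rot [-8.999e+01  5.000e-02  7.408e+01] F [ 0.7 -0.7  0.3] T [ 0.01  0.02 -0.01] open 0.0853
[-17.581   6.248 -19.256] [-17.581   7.288 -19.256]
lock [[-26.85571548 520.13024684]]
tape [[-30.62420697 524.38520101]]
```

View pics/w1.png

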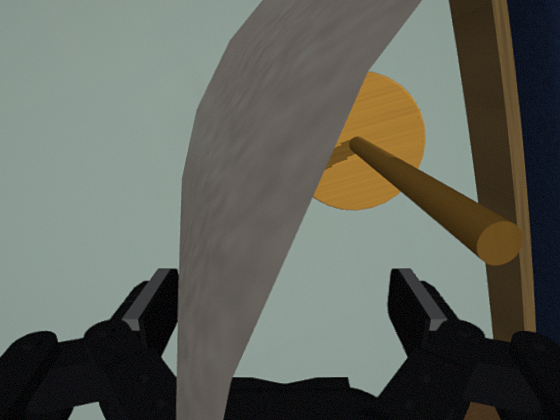

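The command was refused because every row needs all five keys, so nothing moved and the picture is unchanged. Resending it with the turn values included.

>>> arm_command([
  {"hand": 1,"x": -0.5,"y": 0,"z": -0.5,"turn": 0},
  {"hand": 1,"x": -0.97,"y": 0,"z": -1,"turn": 0},
  {"hand": 1,"x": -0.97,"y": 0,"z": -1,"turn": 0},
  {"hand": 1,"x": -0.97,"y": 0.1,"z": -1,"turn": 0},
  {"hand": 1,"x": -0.97,"y": 0.1,"z": -1,"turn": 0},
  {"hand": 1,"x": -0.97,"y": 0.1,"z": -1,"turn": 0},
  {"hand": 1,"x": -0.97,"y": 0.1,"z": -1,"turn": 0},
  {"hand": 1,"x": -0.97,"y": 0.1,"z": -1,"turn": 0},
  {"hand": 1,"x": -0.97,"y": 0.1,"z": -1,"turn": 0},
  {"hand": 1,"x": -0.97,"y": 0.1,"z": -1,"turn": 0},
  {"hand": 1,"x": -0.97,"y": 0.1,"z": -1,"turn": 0},
  {"hand": 1,"x": -0.97,"y": 0.1,"z": -1,"turn": 0},
  {"hand": 1,"x": -0.97,"y": 0.1,"z": -1,"turn": 0},
  {"hand": 1,"x": -0.97,"y": 0.1,"z": -1,"turn": 0},
  {"hand": 1,"x": -0.97,"y": 0.1,"z": -1,"turn": 0},
  {"hand": 1,"x": -0.97,"y": 0.1,"z": -1,"turn": 0},
  {"hand": 1,"x": -0.97,"y": 0.1,"z": -1,"turn": 0},
  {"hand": 1,"x": -0.97,"y": 0.1,"z": -1,"turn": 0},
  {"hand": 1,"x": -0.5,"y": 0,"z": -1,"turn": 0},
  {"hand": 1,"x": 0,"y": 0,"z": -0.75,"turn": -7.5},
], force=60)

```text
time_s: 2.2
ee_pos: [0.5008, -0.0021, 0.2186]
tool_rot: [-90.0, 0.0, 81.5]
wrist_force: [-0.1, -0.4, 0.6]
opening: 0.0855
```

Run:
```python
from st import *
o=st();m=r.camera_model("wrist");p,d=r.camera("wrist");cv2.imwrite("pics/w2.png",p[:,:,::-1]);np.savez("w2.npz",p=p,d=d,pose=m["pose"])
st()
print(units([.5,-.002,.1]),units([.5,-.002,.074]))
for n,(a,z) in {"lock":((.5024,-.0036,.078),0),"tape":((.5,-.002,.086),0)}.items():print(n,proj(m,[a]))
```

```text
t 2.2 ee [ 0.5008 -0.0021  0.2186] rot [-8.999e+01  3.000e-02  8.146e+01] F [-0.1 -0.4  0.6] T [ 0.04 -0.03  0.02] open 0.0855
t 2.25 ee [ 0.5027 -0.002   0.2184] rot [-9.002e+01  3.000e-02  8.223e+01] F [-2.8 -0.1 -2.7] T [0.01 0.1  0.  ] open 0.0852
[-0.01   4.737  0.108] [-0.01   5.777  0.108]
lock [[282.43449805 200.85547213]]
tape [[284.06466759 200.51876982]]
```

View pics/w2.png

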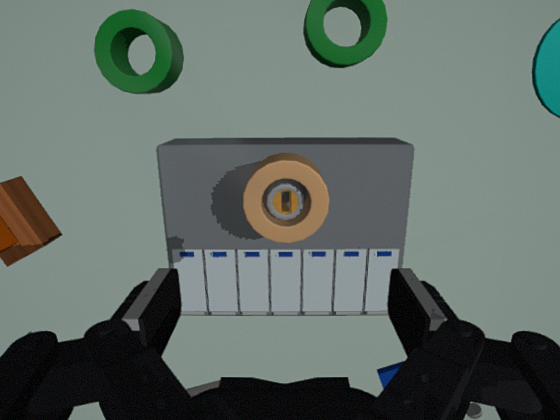

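The wrist view shows the beige roll centred at (286,201) around the steel barrel, with the brass plug and keyway inside. Both green rings are well clear of it at the top. The arm was still settling in that frame, so I'll take another for precise values.

Run:
```python
from st import *
r.camera("top")
o=st();m=r.camera_model("wrist");p,d=r.camera("wrist");cv2.imwrite("pics/w3.png",p[:,:,::-1]);np.savez("w3.npz",p=p,d=d,pose=m["pose"])
hsv=cv2.cvtColor(p,cv2.COLOR_RGB2HSV);H,S,V=[hsv[...,i].astype(int) for i in range(3)]
C=cloud(m,d);Z=C[...,2]
for n,M,z in[("tape",(d>0)&(abs(H-14)<7)&(S>60)&(Z>.083)&(Z<.092),.086),("plug",(d>0)&(S>110)&(Z>.07)&(Z<.082),.0775)]:
    k,l,s,_=cv2.connectedComponentsWithStats(M.astype(np.uint8));i=1+s[1:,4].argmax();M=(l==i).astype(np.uint8)
    c=max(cv2.findContours(M,0,1)[0],key=len)
    e=cv2.fitEllipse(cv2.convexHull(c));print(n,s[i],e,plane(m,[e[0]],z).round(4),C[M>0][:,2].mean().round(4))
    P=plane(m,c,z);print(cv2.minEnclosingCircle(np.float32(P[:,:2])))
c=p[150:250,235:335];cv2.imwrite("pics/w3c.png",cv2.resize(c[:,:,::-1],None,fx=6,fy=6,interpolation=cv2.INTER_CUBIC))
# organiser rect
O=(d>0)&(Z>.044)&(Z<.06)&(abs(C[...,0]-.54)<.12)&(abs(C[...,1])<.13)
k,l,s,_=cv2.connectedComponentsWithStats(O.astype(np.uint8));O=l==1+s[1:,4].argmax()
print(np.median(Z[O]),cv2.minAreaRect(np.float32(C[O][:,:2])))
```

```text
t 2.3 ee [ 0.5014 -0.0011  0.2183] rot [-8.997e+01  2.000e-02  8.173e+01] F [0.1 0.2 0.3] T [ 0.05  0.01 -0.01] open 0.0852
tape [ 242  159   86   84 3855] ((284.1271667480469, 200.40231323242188), (83.64938354492188, 85.83492279052734), 84.75572967529297) [[ 0.5003 -0.0009  0.086 ]] 0.086
((0.5013594031333923, -0.0012098674196749926), 0.03188924491405487)
plug [272 190  25  24 334] ((283.6394958496094, 201.32496643066406), (23.770809173583984, 25.21044158935547), 81.89690399169922) [[ 0.5035 -0.0018  0.0775]] 0.077
((0.5033788084983826, -0.0018481012666597962), 0.009654948487877846)
0.050623862996117874 ((0.5428508520126343, -0.007507219910621643), (0.21098801493644714, 0.15996989607810974), 81.74651336669922)
```

View pics/w3c.png

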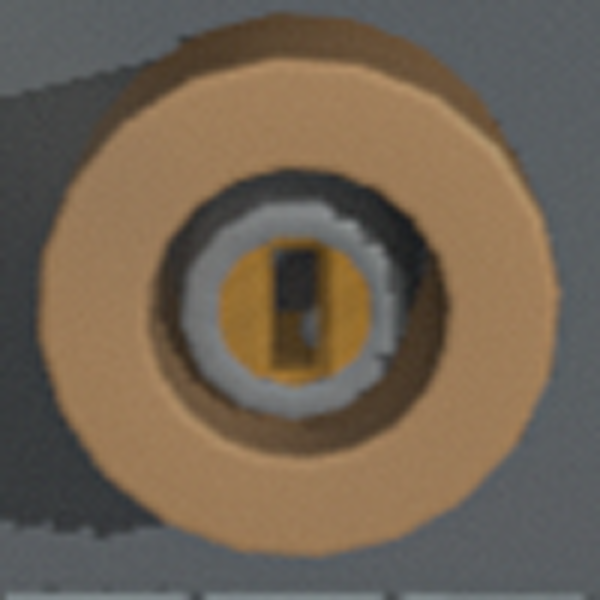

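>>> arm_command([
  {"hand": 1,"x": 0,"y": 0.5,"z": 0,"turn": 0},
  {"hand": 1,"x": 0,"y": 1,"z": 0,"turn": 0},
  {"hand": 1,"x": 0,"y": 1,"z": 0,"turn": 0},
  {"hand": 1,"x": 0,"y": 1,"z": 0,"turn": 0},
  {"hand": 1,"x": 0,"y": 1,"z": 0,"turn": 0},
  {"hand": 1,"x": 0,"y": 0.6,"z": 0,"turn": 0},
  {"hand": 1,"x": 0,"y": 0.5,"z": 0,"turn": 0},
  {"hand": 1,"x": 0,"y": 0,"z": 0,"turn": 0},
  {"hand": 0.2,"x": 0,"y": 0,"z": 0,"turn": 0},
  {"hand": 0.2,"x": 0,"y": 0,"z": 0,"turn": 0},
  {"hand": 0.2,"x": 0,"y": 0,"z": 0,"turn": 0},
  {"hand": 0.2,"x": 0,"y": 0,"z": 0,"turn": 0},
  {"hand": 0.2,"x": 0,"y": 0,"z": 0,"turn": 0},
], force=40)

```text
time_s: 3.65
ee_pos: [0.501, 0.0005, 0.0801]
tool_rot: [-90.1, 0.0, 81.6]
wrist_force: [-3.1, 1.4, 5.8]
opening: 0.0621
```

Run:
```python
from st import *
o=st();p,d=r.camera("wrist");cv2.imwrite("pics/w4.png",p[:,:,::-1])
```

```text
t 3.65 ee [5.01e-01 5.00e-04 8.01e-02] rot [-90.1    0.    81.58] F [-3.1  1.4  5.8] T [0.07 0.33 0.03] open 0.0621
```

View pics/w4.png

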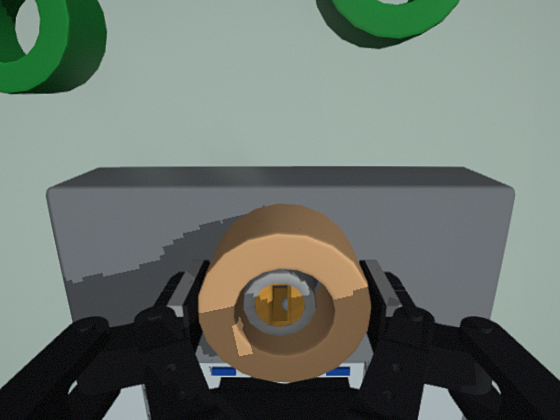

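>>> arm_command([
  {"hand": 0.2,"x": 0,"y": -0.1,"z": 0,"turn": 0},
  {"hand": 0.2,"x": 0,"y": -0.2,"z": 0,"turn": 0},
  {"hand": 0.2,"x": 0,"y": -0.3,"z": 0,"turn": 0},
  {"hand": 0.2,"x": 0,"y": -0.5,"z": 0,"turn": 0},
  {"hand": 0.2,"x": 0,"y": -0.5,"z": 0,"turn": 0},
  {"hand": 0.2,"x": 0,"y": -0.5,"z": 0,"turn": 0},
  {"hand": 0.2,"x": 0,"y": -0.5,"z": 0,"turn": 0},
  {"hand": 0.2,"x": 0,"y": 0,"z": 0,"turn": 0},
])

```text
time_s: 4.5
ee_pos: [0.5013, 0.0004, 0.1459]
tool_rot: [-90.2, 0.0, 81.6]
wrist_force: [-0.9, 0.6, -1.4]
opening: 0.0621
```

Run:
```python
from st import *
o=st();p,d=r.camera("wrist");cv2.imwrite("pics/w5.png",p[:,:,::-1])
print(units([.435,.284,o["ee_pos"][2]]))
```

```text
t 4.5 ee [5.013e-01 4.000e-04 1.459e-01] rot [-90.17   0.    81.58] F [-0.9  0.6 -1.4] T [0.03 0.01 0.01] open 0.0621
[10.836 -0.056  4.269]
```

View pics/w5.png

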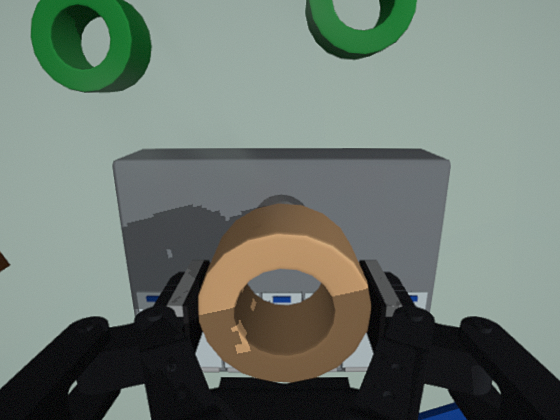

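The roll is held and has come off the barrel, which now shows at (285,200) behind the lifted ring. I'm carrying it to the coaster.

>>> arm_command([
  {"hand": 0.2,"x": 0.4,"y": 0,"z": 0.15,"turn": 0},
  {"hand": 0.2,"x": 1,"y": 0,"z": 0.4,"turn": 0},
  {"hand": 0.2,"x": 1,"y": 0,"z": 0.4,"turn": 0},
  {"hand": 0.2,"x": 1,"y": 0,"z": 0.4,"turn": 0},
  {"hand": 0.2,"x": 1,"y": 0,"z": 0.4,"turn": 0},
  {"hand": 0.2,"x": 1,"y": 0,"z": 0.4,"turn": 0},
  {"hand": 0.2,"x": 1,"y": 0,"z": 0.4,"turn": 0},
  {"hand": 0.2,"x": 1,"y": 0,"z": 0.4,"turn": 0},
  {"hand": 0.2,"x": 1,"y": 0,"z": 0.4,"turn": 0},
  {"hand": 0.2,"x": 1,"y": 0,"z": 0.4,"turn": 0},
  {"hand": 0.2,"x": 1,"y": 0,"z": 0.4,"turn": 0},
  {"hand": 0.2,"x": 0.4,"y": 0,"z": 0.12,"turn": 0},
  {"hand": 0.2,"x": 0,"y": 0,"z": 0,"turn": 0},
  {"hand": 0.2,"x": 0,"y": 0,"z": 0,"turn": 0},
])

```text
time_s: 5.95
ee_pos: [0.4343, 0.2828, 0.1434]
tool_rot: [-90.0, 0.0, 81.6]
wrist_force: [-0.7, 0.2, -0.8]
opening: 0.0627
```

Run:
```python
from st import *
o=st();m=r.camera_model("wrist");p,d=r.camera("wrist");cv2.imwrite("pics/w6.png",p[:,:,::-1])
C=cloud(m,d);hsv=cv2.cvtColor(p,cv2.COLOR_RGB2HSV);H,S,V=[hsv[...,i].astype(int) for i in range(3)]
M=((abs(H-89)<7)&(S>130)).astype(np.uint8);cc=[c for c in cv2.findContours(M,0,1)[0] if len(c)>30];c=np.vstack(cc)
P=plane(m,c.reshape(-1,2),.006);print("coaster hull",cv2.minEnclosingCircle(np.float32(P[:,:2])),P[:,:2].min(0),P[:,:2].max(0))
Z=C[...,2];T=(d>0)&(abs(H-14)<7)&(S>60)&(np.hypot(C[...,0]-.435,C[...,1]-.284)<.05)
z=np.percentile(Z[T],90);print("tape z pct",np.percentile(Z[T],[1,10,50,90,99]).round(4))
TT=T&(Z>z-.006);print(cv2.minEnclosingCircle(np.float32(C[TT][:,:2])))
```

```text
t 5.95 ee [0.4343 0.2828 0.1434] rot [-8.997e+01  4.000e-02  8.161e+01] F [-0.7  0.2 -0.8] T [ 0.06 -0.02 -0.01] open 0.0627
coaster hull ((0.43609678745269775, 0.2846287786960602), 0.04934423044323921) [0.38687473 0.23539152] [0.46533492 0.33379259]
tape z pct [0.1173 0.1274 0.1488 0.1499 0.192 ]
((0.43225541710853577, 0.2840738892555237), 0.04942082613706589)
```

View pics/w6.png

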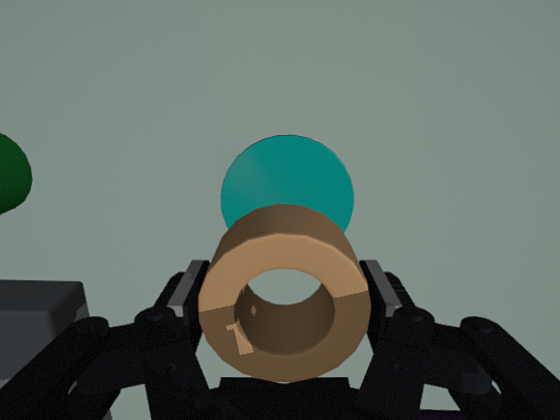

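The coaster is centred at about (0.436, 0.284), directly under the held roll. The bottom of the roll is at about 0.113, so I go down roughly 107 mm.

>>> arm_command([
  {"hand": 0.2,"x": 0.03,"y": 0.4,"z": 0,"turn": 0},
  {"hand": 0.2,"x": 0.02,"y": 0.8,"z": 0,"turn": 0},
  {"hand": 0.2,"x": 0,"y": 0.9,"z": 0,"turn": 0},
  {"hand": 0.2,"x": 0,"y": 0.9,"z": 0,"turn": 0},
  {"hand": 0.2,"x": 0,"y": 0.6,"z": 0,"turn": 0},
  {"hand": 0.2,"x": 0,"y": 0.3,"z": 0,"turn": 0},
  {"hand": 0.2,"x": 0,"y": 0.2,"z": 0,"turn": 0},
  {"hand": 0.2,"x": 0,"y": 0.1,"z": 0,"turn": 0},
  {"hand": 0.2,"x": 0,"y": 0,"z": 0,"turn": 0},
  {"hand": 0.2,"x": 0,"y": 0,"z": 0,"turn": 0},
])

```text
time_s: 7.0
ee_pos: [0.4349, 0.2845, 0.0393]
tool_rot: [-90.0, -0.0, 81.6]
wrist_force: [0.7, -0.8, -0.9]
opening: 0.0625
```

Run:
```python
from st import *
st()
```

```text
t 7.0 ee [0.4349 0.2845 0.0393] rot [-9.004e+01 -2.000e-02  8.158e+01] F [ 0.7 -0.8 -0.9] T [-0.02  0.02  0.02] open 0.0625
```

>>> arm_command([
  {"hand": 0.2,"x": 0,"y": 0.06,"z": 0,"turn": 0},
  {"hand": 0.2,"x": 0,"y": 0.06,"z": 0,"turn": 0},
  {"hand": 0.2,"x": 0,"y": 0,"z": 0,"turn": 0},
])

```text
time_s: 7.3
ee_pos: [0.4348, 0.2845, 0.0361]
tool_rot: [-90.0, -0.0, 81.6]
wrist_force: [-1.1, -0.7, 3.3]
opening: 0.0625
```

Contact shows as +3 N. I'm opening the gripper slowly and then going straight up.

>>> arm_command([
  {"hand": 0.5,"x": 0,"y": 0,"z": 0,"turn": 0},
  {"hand": 0.7,"x": 0,"y": 0,"z": 0,"turn": 0},
  {"hand": 1,"x": 0,"y": 0,"z": 0,"turn": 0},
  {"hand": 1,"x": 0,"y": 0,"z": 0,"turn": 0},
  {"hand": 1,"x": 0,"y": -0.1,"z": 0,"turn": 0},
  {"hand": 1,"x": 0,"y": -0.4,"z": 0,"turn": 0},
  {"hand": 1,"x": 0,"y": -0.8,"z": 0,"turn": 0},
  {"hand": 1,"x": 0,"y": -1,"z": 0,"turn": 0},
  {"hand": 1,"x": 0,"y": -1,"z": 0,"turn": 0},
  {"hand": 1,"x": 0,"y": -1,"z": 0,"turn": 0},
  {"hand": 1,"x": 0,"y": -1,"z": 0,"turn": 0},
  {"hand": 1,"x": 0,"y": -0.5,"z": 0,"turn": 0},
  {"hand": 1,"x": 0,"y": 0,"z": 0,"turn": 0},
])

```text
time_s: 8.6
ee_pos: [0.4352, 0.2847, 0.1826]
tool_rot: [-90.1, -0.1, 81.6]
wrist_force: [0.4, -0.3, 0.5]
opening: 0.0855
```

Run:
```python
from st import *
o=st();p,d=r.camera("wrist");cv2.imwrite("pics/w7.png",p[:,:,::-1]);m=r.camera_model("wrist")
C=cloud(m,d);hsv=cv2.cvtColor(p,cv2.COLOR_RGB2HSV);H,S,V=[hsv[...,i].astype(int) for i in range(3)]
T=(d>0)&(abs(H-14)<7)&(S>60)&(np.hypot(C[...,0]-.435,C[...,1]-.284)<.06)&(C[...,2]>.037)&(C[...,2]<.06)
print(np.median(C[...,2][T]),cv2.minEnclosingCircle(np.float32(C[T][:,:2])))
M=((abs(H-89)<7)&(S>130)).astype(np.uint8);c=np.vstack([c for c in cv2.findContours(M,0,1)[0] if len(c)>30])
print("coaster",cv2.minEnclosingCircle(np.float32(plane(m,c.reshape(-1,2),.006)[:,:2])))
print(units([.501,-.2725,.2]))
```

```text
t 8.6 ee [0.4352 0.2847 0.1826] rot [-9.014e+01 -9.000e-02  8.158e+01] F [ 0.4 -0.3  0.5] T [ 0.04 -0.01 -0.05] open 0.0855
0.0404343874872693 ((0.4350331425666809, 0.2840178310871124), 0.03171161934733391)
coaster ((0.4351126253604889, 0.2842999994754791), 0.04911705106496811)
[-21.65   -0.765  -5.882]
```

View pics/w7.png

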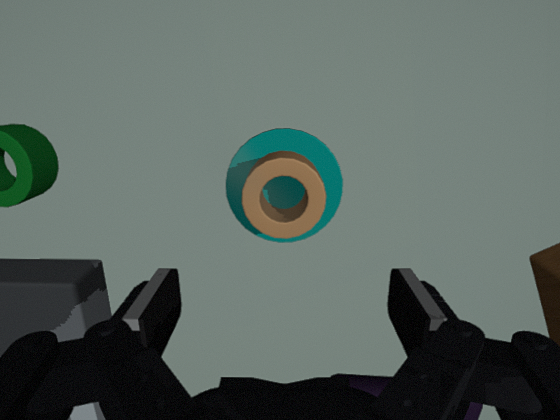

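The roll lies flat, with its centre within 1 mm of the coaster's centre (ring at (285,197), coaster at (284,185) in the picture). Next I move over the key, at (393,236) in the top view.

>>> arm_command([
  {"hand": 1,"x": -0.5,"y": -0.1,"z": -0.1,"turn": 0},
  {"hand": 1,"x": -1,"y": -0.1,"z": -0.28,"turn": 0},
  {"hand": 1,"x": -1,"y": -0.1,"z": -0.28,"turn": 0},
  {"hand": 1,"x": -1,"y": -0.1,"z": -0.28,"turn": 0},
  {"hand": 1,"x": -1,"y": -0.1,"z": -0.28,"turn": 0},
  {"hand": 1,"x": -1,"y": -0.1,"z": -0.28,"turn": 0},
  {"hand": 1,"x": -1,"y": 0,"z": -0.28,"turn": 0},
  {"hand": 1,"x": -1,"y": 0,"z": -0.28,"turn": 0},
  {"hand": 1,"x": -1,"y": 0,"z": -0.28,"turn": 0},
  {"hand": 1,"x": -1,"y": 0,"z": -0.28,"turn": 0},
  {"hand": 1,"x": -1,"y": 0,"z": -0.28,"turn": 0},
  {"hand": 1,"x": -1,"y": 0,"z": -0.28,"turn": 0},
  {"hand": 1,"x": -1,"y": 0,"z": -0.28,"turn": 0},
  {"hand": 1,"x": -1,"y": 0,"z": -0.28,"turn": 0},
  {"hand": 1,"x": -1,"y": 0,"z": -0.28,"turn": 0},
  {"hand": 1,"x": -1,"y": 0,"z": -0.28,"turn": 0},
  {"hand": 1,"x": -1,"y": 0,"z": -0.28,"turn": 0},
  {"hand": 1,"x": -1,"y": 0,"z": -0.28,"turn": 0},
  {"hand": 1,"x": -1,"y": 0,"z": -0.28,"turn": 0},
  {"hand": 1,"x": -1,"y": 0,"z": -0.28,"turn": 0},
])

```text
time_s: 10.65
ee_pos: [0.4964, -0.2191, 0.1946]
tool_rot: [-89.9, -0.0, 81.6]
wrist_force: [0.2, 0.2, 0.2]
opening: 0.0855
```

>>> arm_command([
  {"hand": 1,"x": -1,"y": 0,"z": -0.28,"turn": 0},
  {"hand": 1,"x": -1,"y": 0,"z": -0.28,"turn": 0},
  {"hand": 1,"x": -0.15,"y": 0,"z": -0.18,"turn": 0},
  {"hand": 1,"x": 0,"y": 0,"z": 0,"turn": -6.5},
  {"hand": 1,"x": 0,"y": 0,"z": 0,"turn": -6.5},
  {"hand": 1,"x": 0,"y": 0,"z": 0,"turn": -6.5},
  {"hand": 1,"x": 0,"y": 0,"z": 0,"turn": -6.5},
  {"hand": 1,"x": 0,"y": 0,"z": 0,"turn": 0},
  {"hand": 1,"x": 0,"y": 0,"z": 0,"turn": 0},
])

```text
time_s: 11.55
ee_pos: [0.5074, -0.2734, 0.1952]
tool_rot: [-90.0, -0.0, 107.4]
wrist_force: [0.0, 0.2, -0.5]
opening: 0.0856
```

Run:
```python
from st import *
o=st();m=r.camera_model("wrist");p,d=r.camera("wrist");cv2.imwrite("pics/w8.png",p[:,:,::-1]);np.savez("w8.npz",p=p,d=d,pose=m["pose"])
C=cloud(m,d);X,Y,Z=C[...,0],C[...,1],C[...,2];ok=(d>0)&(np.hypot(X-.5,Y+.272)<.08)
hsv=cv2.cvtColor(p,cv2.COLOR_RGB2HSV);H,S,V=[hsv[...,i].astype(int) for i in range(3)]
for n,a,b in[("stand",.024,.035),("keytop",.068,.082)]:
    M=ok&(Z>a)&(Z<b);k,l,s,_=cv2.connectedComponentsWithStats(M.astype(np.uint8));M=l==1+s[1:,4].argmax()
    print(n,np.median(Z[M]),cv2.minAreaRect(np.float32(C[M][:,:2])))
    if n=="keytop":
        c=max(cv2.findContours(M.astype(np.uint8),0,1)[0],key=len).reshape(-1,2);print(cv2.minAreaRect(np.float32(plane(m,c,.074)[:,:2])))
```

```text
t 11.55 ee [ 0.5074 -0.2734  0.1952] rot [-8.9960e+01 -4.0000e-02  1.0739e+02] F [ 0.   0.2 -0.5] T [-0.    0.01  0.  ] open 0.0856
stand 0.030114306437016874 ((0.5015832185745239, -0.2724878191947937), (0.07045285403728485, 0.05008519068360329), 18.488370895385742)
keytop 0.07374177269377782 ((0.5016875863075256, -0.2725605368614197), (0.040270477533340454, 0.011366632767021656), 17.80719566345215)
((0.500611424446106, -0.27298110723495483), (0.04024704545736313, 0.01122703030705452), 17.971529006958008)
```

View pics/w8.png

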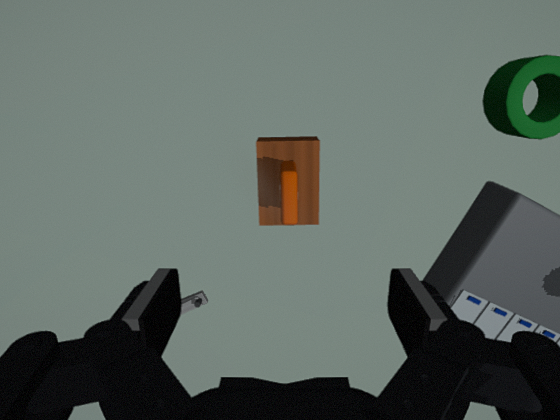

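Run:
```python
from st import *
st();print(units([.5012,-.2727,.062]))
```

```text
t 11.6 ee [ 0.5075 -0.2734  0.1954] rot [-8.997e+01 -3.000e-02  1.074e+02] F [0.2 0.3 0.2] T [-0.01 -0.02 -0.03] open 0.0851
[0.099 5.337 0.23 ]
```

>>> arm_command([
  {"hand": 1,"x": 0.1,"y": 0.5,"z": 0.23,"turn": -0.6},
  {"hand": 0.4,"x": 0,"y": 1,"z": 0,"turn": 0},
  {"hand": 0.2,"x": 0,"y": 1,"z": 0,"turn": 0},
  {"hand": 0,"x": 0,"y": 1,"z": 0,"turn": 0},
  {"hand": 0,"x": 0,"y": 0.9,"z": 0,"turn": 0},
  {"hand": 0,"x": 0,"y": 0.6,"z": 0,"turn": 0},
  {"hand": 0,"x": 0,"y": 0.3,"z": 0,"turn": 0},
  {"hand": 0,"x": 0,"y": 0.04,"z": 0,"turn": 0},
  {"hand": 0,"x": 0,"y": 0,"z": 0,"turn": 0},
])

```text
time_s: 12.5
ee_pos: [0.5019, -0.2731, 0.063]
tool_rot: [-90.0, 0.0, 108.2]
wrist_force: [-0.1, -0.2, 0.4]
opening: 0.0428
```

Run:
```python
from st import *
st();print(units([.5012,-.2727,.062]))
p,d=r.camera("wrist");cv2.imwrite("pics/w9.png",p[:,:,::-1])
```

```text
t 12.5 ee [ 0.5019 -0.2731  0.063 ] rot [-9.0020e+01  4.0000e-02  1.0816e+02] F [-0.1 -0.2  0.4] T [ 0.01  0.01 -0.  ] open 0.0428
[0.024 0.041 0.02 ]
```

View pics/w9.png

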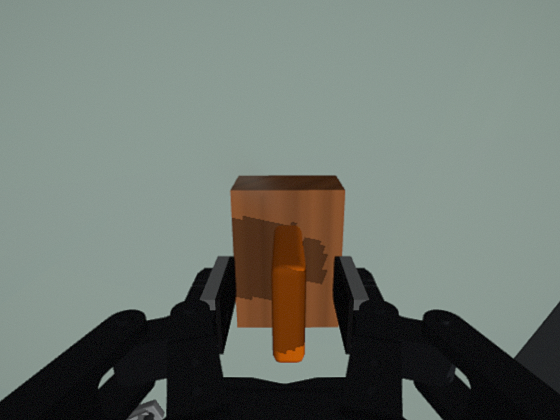

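The head is centred between the pads, at column 288 against 285. Closing.

>>> arm_command([
  {"hand": -0.5,"x": 0,"y": 0,"z": 0,"turn": 0},
  {"hand": -0.9,"x": 0,"y": 0,"z": 0,"turn": 0},
  {"hand": -1,"x": 0,"y": 0,"z": 0,"turn": 0},
  {"hand": -1,"x": 0,"y": 0,"z": 0,"turn": 0},
  {"hand": -1,"x": 0,"y": 0,"z": 0,"turn": 0},
], force=90)

```text
time_s: 13.05
ee_pos: [0.5018, -0.2731, 0.0631]
tool_rot: [-90.0, 0.1, 108.2]
wrist_force: [-1.7, 1.1, 7.3]
opening: 0.011
```

>>> arm_command([
  {"hand": -1,"x": 0,"y": -0.1,"z": 0,"turn": 0},
  {"hand": -1,"x": 0,"y": -0.3,"z": 0,"turn": 0},
  {"hand": -1,"x": 0,"y": -0.5,"z": 0,"turn": 0},
  {"hand": -1,"x": 0,"y": -0.8,"z": 0,"turn": 0},
  {"hand": -1,"x": 0,"y": -1,"z": 0,"turn": 0},
  {"hand": -1,"x": 0,"y": -0.8,"z": 0,"turn": 0},
  {"hand": -1,"x": 0,"y": -0.5,"z": 0,"turn": 0},
  {"hand": -1,"x": 0,"y": 0,"z": 0,"turn": 6.6},
  {"hand": -1,"x": 0,"y": 0,"z": 0,"turn": 6.6},
  {"hand": -1,"x": 0,"y": 0,"z": 0,"turn": 6.6},
  {"hand": -1,"x": 0,"y": 0,"z": 0,"turn": 6.6},
  {"hand": -1,"x": 0,"y": 0,"z": 0,"turn": 0},
])

```text
time_s: 14.25
ee_pos: [0.5015, -0.2729, 0.1626]
tool_rot: [-90.0, 0.0, 81.7]
wrist_force: [-0.3, 0.1, 0.1]
opening: 0.0109
```

Run:
```python
from st import *
o=st();print(units([.5034,-.0018,.15]))
m=r.camera_model("wrist");p,d=r.camera("wrist");cv2.imwrite("pics/w10.png",p[:,:,::-1]);np.savez("w10.npz",p=p,d=d,pose=m["pose"])
m=r.camera_model("scene");p,d=r.camera("scene");cv2.imwrite("pics/s10.png",cv2.resize(p[180:340,90:290,::-1],None,fx=4,fy=3.7))
```

```text
t 14.25 ee [ 0.5015 -0.2729  0.1626] rot [-9.000e+01  1.000e-02  8.166e+01] F [-0.3  0.1  0.1] T [0.   0.02 0.04] open 0.0109
[10.739  0.503  1.499]
```

View pics/w10.png

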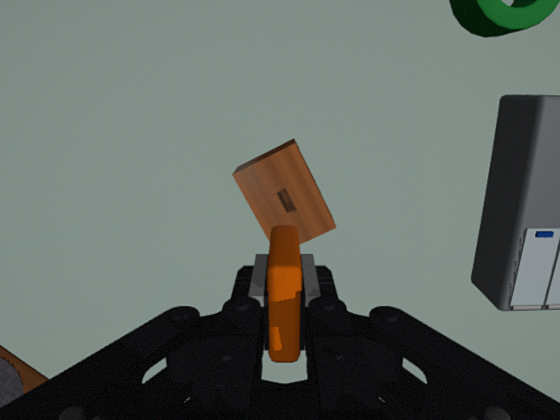

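View pics/s10.png

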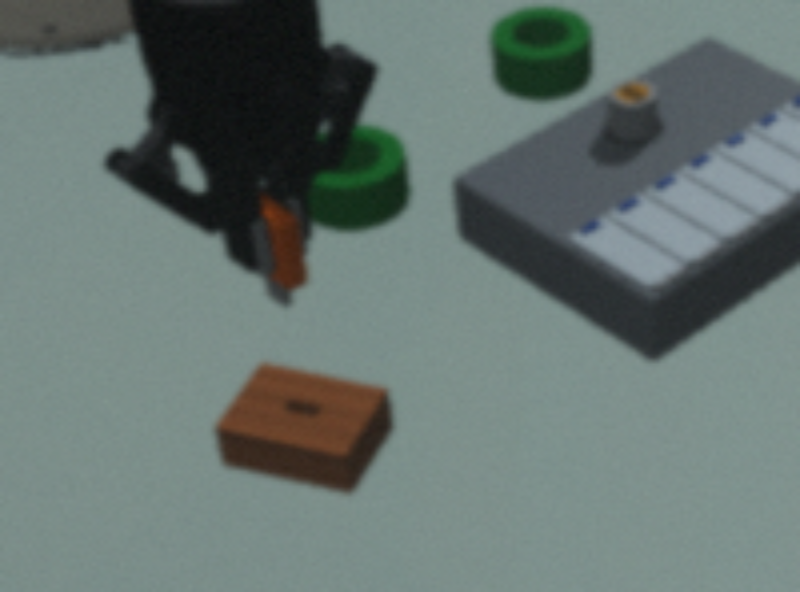

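The key is held upright, and in the scene crop at about (285,270) the blade points down; the stand's slot is empty. I'm moving above the lock, high enough to see the keyway past the key.

>>> arm_command([
  {"hand": -1,"x": 0.4,"y": -0.2,"z": 0.1,"turn": 0},
  {"hand": -1,"x": 0.9,"y": -0.2,"z": 0.13,"turn": 0},
  {"hand": -1,"x": 1,"y": -0.2,"z": 0.14,"turn": 0},
  {"hand": -1,"x": 1,"y": -0.2,"z": 0.14,"turn": 0},
  {"hand": -1,"x": 1,"y": -0.2,"z": 0.14,"turn": 0},
  {"hand": -1,"x": 1,"y": -0.2,"z": 0.14,"turn": 0},
  {"hand": -1,"x": 1,"y": -0.2,"z": 0.14,"turn": 0},
  {"hand": -1,"x": 1,"y": -0.2,"z": 0.14,"turn": 0},
  {"hand": -1,"x": 1,"y": -0.2,"z": 0.14,"turn": 0},
  {"hand": -1,"x": 1,"y": -0.2,"z": 0.14,"turn": 0},
  {"hand": -1,"x": 1,"y": 0,"z": 0.1,"turn": 0},
  {"hand": -1,"x": 0.44,"y": 0,"z": 0.05,"turn": 0},
  {"hand": -1,"x": 0,"y": 0,"z": 0,"turn": 0},
  {"hand": -1,"x": 0,"y": 0,"z": 0,"turn": 0},
  {"hand": -1,"x": 0,"y": 0,"z": 0,"turn": 0},
])

```text
time_s: 15.85
ee_pos: [0.5027, -0.0025, 0.2122]
tool_rot: [-90.0, 0.0, 81.8]
wrist_force: [0.0, -0.1, -0.8]
opening: 0.0108
```

```bash
cat > kl.py <<'E'
from st import *
o=st();print(units([.5034,-.0018,.15]))
m=r.camera_model("wrist");p,d=r.camera("wrist");cv2.imwrite("pics/w11.png",p[:,:,::-1]);np.savez("w11.npz",p=p,d=d,pose=m["pose"])
hsv=cv2.cvtColor(p,cv2.COLOR_RGB2HSV);H,S,V=[hsv[...,i].astype(int) for i in range(3)]
C=cloud(m,d);X,Y,Z=C[...,0],C[...,1],C[...,2]
M=(d>0)&(Z>.044)&(Z<.06)&(abs(X-.54)<.12)&(abs(Y)<.13)
k,l,s,_=cv2.connectedComponentsWithStats(M.astype(np.uint8));O=l==1+s[1:,4].argmax();print("org",cv2.minAreaRect(np.float32(C[O][:,:2])))
M=((d>0)&(Z>.073)&(Z<.083)&(np.hypot(X-.503,Y+.002)<.03)).astype(np.uint8)
c=max(cv2.findContours(M,0,1)[0],key=len).reshape(-1,2);print("rim",cv2.minEnclosingCircle(np.float32(plane(m,c,.078)[:,:2])))
M=M.astype(bool)&(S>100);k,l,s,_=cv2.connectedComponentsWithStats(M.astype(np.uint8));M=(l==1+s[1:,4].argmax()).astype(np.uint8)
c=max(cv2.findContours(M,0,1)[0],key=len);e=cv2.fitEllipse(cv2.convexHull(c));print("plug",e,plane(m,[e[0]],.0775).round(4))
zt=o["ee_pos"][2]-.033+.044
M=(d>0)&(abs(Z-zt)<.006)&(H<20)&(S>150);print("key top z",np.median(Z[M]),"exp",zt,cv2.minAreaRect(np.float32(C[M][:,:2])))
E
python3 kl.py
```

```text
t 15.85 ee [ 0.5027 -0.0025  0.2122] rot [-8.999e+01  2.000e-02  8.176e+01] F [ 0.  -0.1 -0.8] T [0.02 0.03 0.05] open 0.0108
[ 0.034  2.49  -0.022]
org ((0.5409665703773499, -0.0076062604784965515), (0.210346519947052, 0.15657366812229156), 81.6170425415039)
rim ((0.502902626991272, -0.0018406936433166265), 0.014804062433540821)
plug ((285.2391357421875, 201.58766174316406), (24.69206428527832, 25.921863555908203), 94.26024627685547) [[ 0.5035 -0.0018  0.0775]]
key top z 0.22288910032506803 exp 0.22324404948009519 ((0.5021788477897644, -0.002847244031727314), (0.013004211708903313, 0.03990187123417854), 80.1159439086914)
```

View pics/w11.png

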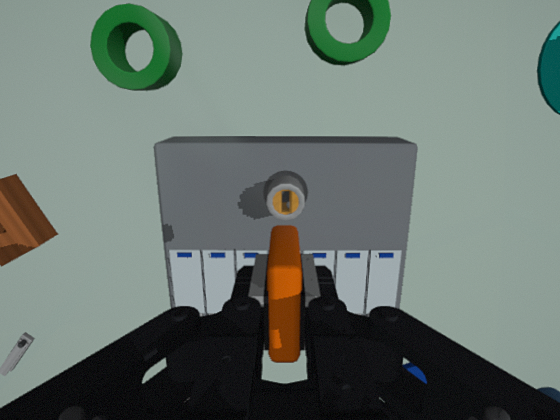

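The key head and lock are within about 1 mm of each other, and their yaws agree to 0.2°. I'm going down to just above the rim.

>>> arm_command([
  {"hand": -1,"x": 0.04,"y": 0.4,"z": -0.03,"turn": 0},
  {"hand": -1,"x": 0,"y": 0.8,"z": 0,"turn": 0},
  {"hand": -1,"x": 0,"y": 0.8,"z": 0,"turn": 0},
  {"hand": -1,"x": 0,"y": 0.5,"z": 0,"turn": 0},
  {"hand": -1,"x": 0,"y": 0.3,"z": 0,"turn": 0},
  {"hand": -1,"x": 0,"y": 0.2,"z": 0,"turn": 0},
  {"hand": -1,"x": 0,"y": 0,"z": 0,"turn": 0},
  {"hand": -1,"x": 0,"y": 0,"z": 0,"turn": 0},
])

```text
time_s: 16.7
ee_pos: [0.504, -0.001, 0.1379]
tool_rot: [-90.0, 0.0, 81.8]
wrist_force: [0.5, 0.9, -0.4]
opening: 0.0112
```

Run:
```python
from st import *
st()
p,d=r.camera("wrist");cv2.imwrite("pics/w12.png",p[150:400,180:390,::-1].repeat(3,0).repeat(3,1)[:600])
p,d=r.camera("scene");cv2.imwrite("pics/s12.png",cv2.resize(p[150:270,190:330,::-1],None,fx=5,fy=5,interpolation=cv2.INTER_CUBIC))
```

```text
t 16.7 ee [ 0.504  -0.001   0.1379] rot [-9.004e+01  1.000e-02  8.178e+01] F [ 0.5  0.9 -0.4] T [-0.02 -0.    0.05] open 0.0112
```

View pics/w12.png

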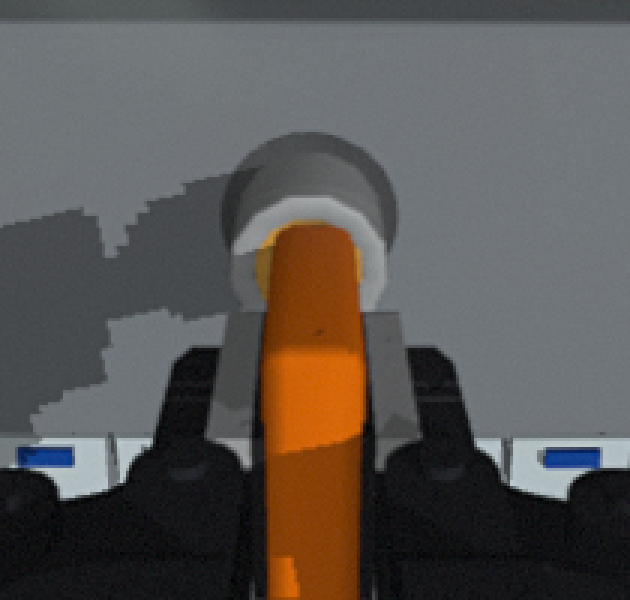

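View pics/s12.png

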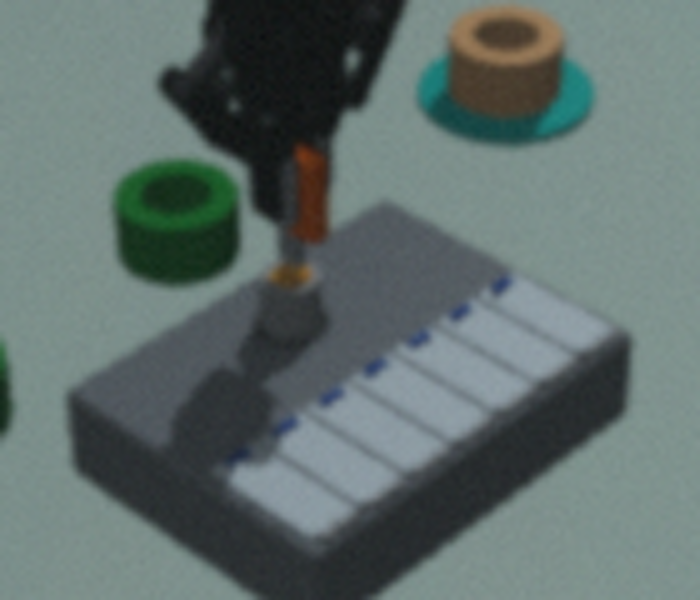

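The blade hangs right over the plug. In the wrist crop the barrel rim centre is at column 308 and the key at 315, so the key is about 1 mm to the right. I'll correct a little and then go down gently.

>>> arm_command([
  {"hand": -1,"x": -0.025,"y": 0.08,"z": 0,"turn": 0},
  {"hand": -1,"x": 0,"y": 0.08,"z": 0,"turn": 0},
  {"hand": -1,"x": 0,"y": 0.08,"z": 0,"turn": 0},
  {"hand": -1,"x": 0,"y": 0.08,"z": 0,"turn": 0},
  {"hand": -1,"x": 0,"y": 0,"z": 0,"turn": 0},
])

```text
time_s: 17.3
ee_pos: [0.5035, -0.0015, 0.129]
tool_rot: [-90.0, 0.0, 81.8]
wrist_force: [-0.5, 0.4, 0.3]
opening: 0.011
```

The tip is about 4 mm into the slot with no force. Continuing.

>>> arm_command([
  {"hand": -1,"x": 0,"y": 0.06,"z": 0,"turn": 0},
  {"hand": -1,"x": 0,"y": 0.06,"z": 0,"turn": 0},
  {"hand": -1,"x": 0,"y": 0.06,"z": 0,"turn": 0},
  {"hand": -1,"x": 0,"y": 0.06,"z": 0,"turn": 0},
  {"hand": -1,"x": 0,"y": 0,"z": 0,"turn": 0},
])

```text
time_s: 17.8
ee_pos: [0.5036, -0.0018, 0.1231]
tool_rot: [-90.0, 0.0, 81.8]
wrist_force: [0.5, -3.4, -1.9]
opening: 0.0108
```

>>> arm_command([
  {"hand": -1,"x": -0.015,"y": 0.06,"z": 0,"turn": 1},
  {"hand": -1,"x": 0,"y": 0.06,"z": 0,"turn": -2},
  {"hand": -1,"x": 0,"y": 0.06,"z": 0,"turn": 2},
  {"hand": -1,"x": 0,"y": 0.06,"z": 0,"turn": -1},
  {"hand": -1,"x": 0,"y": 0,"z": 0,"turn": 0},
])

```text
time_s: 18.3
ee_pos: [0.5037, -0.0018, 0.1172]
tool_rot: [-90.0, -0.0, 81.8]
wrist_force: [0.7, -1.8, 1.2]
opening: 0.0109
```

>>> arm_command([
  {"hand": -1,"x": -0.01,"y": 0.06,"z": 0,"turn": 1},
  {"hand": -1,"x": 0,"y": 0.06,"z": 0,"turn": -2},
  {"hand": -1,"x": 0,"y": 0.05,"z": 0,"turn": 2},
  {"hand": -1,"x": 0,"y": 0.04,"z": 0,"turn": -1},
  {"hand": -1,"x": 0,"y": 0,"z": 0,"turn": 0},
])

```text
time_s: 18.8
ee_pos: [0.5034, -0.002, 0.1117]
tool_rot: [-90.0, -0.0, 81.9]
wrist_force: [1.9, 0.9, -3.6]
opening: 0.0108
```

Run:
```python
from st import *
o=st()
m=r.camera_model("wrist");p,d=r.camera("wrist");cv2.imwrite("pics/w13.png",p[150:400,180:390,::-1].repeat(3,0).repeat(3,1)[:600])
hsv=cv2.cvtColor(p,cv2.COLOR_RGB2HSV);C=cloud(m,d);Z=C[...,2];M=(d>0)&(hsv[...,0]<20)&(hsv[...,1]>150)&(abs(C[...,1])<.012)&(Z>.1)
print("key top z pct",np.percentile(Z[M],[50,75,90,97]).round(4),"home would be .122; exp w/o slip",o["ee_pos"][2]+.011)
p,d=r.camera("scene");cv2.imwrite("pics/s13.png",cv2.resize(p[150:270,190:330,::-1],None,fx=5,fy=5,interpolation=cv2.INTER_CUBIC))
```

```text
t 18.8 ee [ 0.5034 -0.002   0.1117] rot [-8.997e+01 -1.000e-02  8.186e+01] F [ 1.9  0.9 -3.6] T [ 0.27 -0.47 -0.03] open 0.0108
key top z pct [0.1221 0.1227 0.1232 0.1236] home would be .122; exp w/o slip 0.12273138716244103
```

View pics/w13.png

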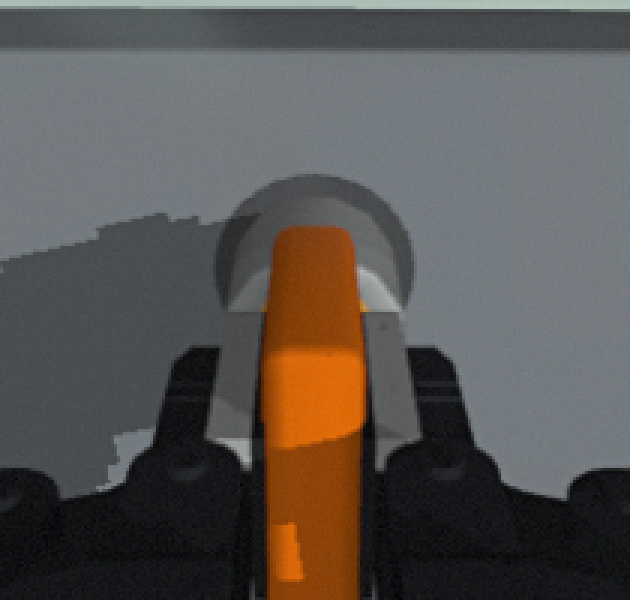

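View pics/s13.png

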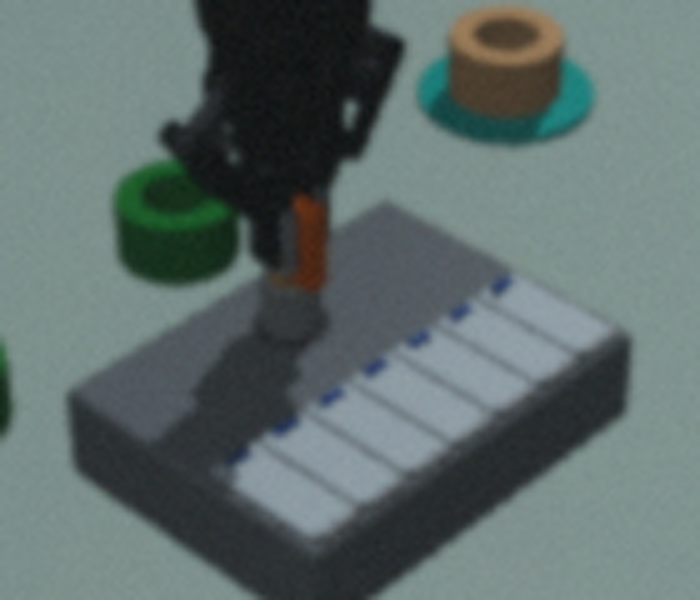

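The shoulder is nearly on the rim, within about 0.7 mm. I'm pressing in small steps until it bottoms out firmly.

>>> arm_command([
  {"hand": -1,"x": 0,"y": 0.03,"z": 0,"turn": 1},
  {"hand": -1,"x": 0,"y": 0.03,"z": 0,"turn": -1},
  {"hand": -1,"x": 0,"y": 0,"z": 0,"turn": 0},
])

```text
time_s: 19.2
ee_pos: [0.5036, -0.0021, 0.111]
tool_rot: [-90.0, -0.0, 81.8]
wrist_force: [-1.4, 2.8, 7.9]
opening: 0.0109
```

>>> arm_command([
  {"hand": -1,"x": 0,"y": 0.03,"z": 0,"turn": 1},
  {"hand": -1,"x": 0,"y": 0.02,"z": 0,"turn": -1},
  {"hand": -1,"x": 0,"y": 0,"z": 0,"turn": 0},
])

```text
time_s: 19.5
ee_pos: [0.5038, -0.002, 0.1109]
tool_rot: [-90.1, -0.0, 81.8]
wrist_force: [-8.4, 3.5, 25.3]
opening: 0.011
```

The key is fully home: the last 0.5 mm step raised the force to 25 N with no further travel, above the pins' 15 N maximum, and the height matches the expected 0.111. I'll ease the sideways load, then turn clockwise while still pressing lightly.

>>> arm_command([
  {"hand": -1,"x": 0,"y": -0.005,"z": 0.015,"turn": 0},
  {"hand": -1,"x": 0,"y": 0,"z": 0,"turn": 0},
  {"hand": -1,"x": 0,"y": 0,"z": 0,"turn": 4},
  {"hand": -1,"x": 0,"y": 0,"z": 0,"turn": 4},
  {"hand": -1,"x": 0,"y": 0,"z": 0,"turn": 4},
  {"hand": -1,"x": 0,"y": 0,"z": 0,"turn": 4},
  {"hand": -1,"x": 0,"y": 0,"z": 0,"turn": 4},
  {"hand": -1,"x": 0,"y": 0,"z": 0,"turn": 0},
])

```text
time_s: 20.3
ee_pos: [0.504, -0.0023, 0.1109]
tool_rot: [-90.2, -0.0, 61.6]
wrist_force: [-1.5, 0.8, 18.2]
opening: 0.0112
```

```bash
python3 -c "
from st import *
st()"
```

```text
t 20.3 ee [ 0.504  -0.0023  0.1109] rot [-9.016e+01 -4.000e-02  6.165e+01] F [-1.5  0.8 18.2] T [ 0.2   0.22 -0.  ] open 0.0112
```

>>> arm_command([
  {"hand": -1,"x": 0,"y": 0,"z": 0,"turn": 5},
  {"hand": -1,"x": 0,"y": 0,"z": 0,"turn": 5},
  {"hand": -1,"x": 0,"y": 0,"z": 0,"turn": 5},
  {"hand": -1,"x": 0,"y": 0,"z": 0,"turn": 5},
  {"hand": -1,"x": 0,"y": 0,"z": 0,"turn": 5},
  {"hand": -1,"x": 0,"y": 0,"z": 0,"turn": 5},
  {"hand": -1,"x": 0,"y": 0,"z": 0,"turn": 0},
])

```text
time_s: 21.0
ee_pos: [0.5037, -0.0027, 0.1109]
tool_rot: [-90.1, -0.0, 31.6]
wrist_force: [-5.7, -2.9, 19.7]
opening: 0.0111
```

```bash
python3 -c "
from st import *
st()"
```

```text
t 21.0 ee [ 0.5037 -0.0027  0.1109] rot [-9.013e+01 -5.000e-02  3.161e+01] F [-5.7 -2.9 19.7] T [-0.55  0.9   0.02] open 0.0111
```

>>> arm_command([
  {"hand": -1,"x": 0,"y": 0,"z": 0,"turn": 5},
  {"hand": -1,"x": 0,"y": 0,"z": 0,"turn": 5},
  {"hand": -1,"x": 0,"y": 0,"z": 0,"turn": 5},
  {"hand": -1,"x": 0,"y": 0,"z": 0,"turn": 5},
  {"hand": -1,"x": 0,"y": 0,"z": 0,"turn": 5},
  {"hand": -1,"x": 0,"y": 0,"z": 0,"turn": 5},
  {"hand": -1,"x": 0,"y": 0,"z": 0,"turn": 5},
  {"hand": -1,"x": 0,"y": 0,"z": 0,"turn": 0},
])

```text
time_s: 21.8
ee_pos: [0.5032, -0.0028, 0.1109]
tool_rot: [-90.1, -0.0, -3.4]
wrist_force: [-10.1, -5.1, 24.6]
opening: 0.0109
```

```bash
python3 -c "
from st import *
st()"
```

```text
t 21.8 ee [ 0.5032 -0.0028  0.1109] rot [-9.01e+01 -4.00e-02 -3.39e+00] F [-10.1  -5.1  24.6] T [-0.82  2.03 -0.  ] open 0.0109
```

>>> arm_command([
  {"hand": -1,"x": -0.015,"y": 0,"z": -0.01,"turn": 2},
  {"hand": -1,"x": 0,"y": 0,"z": 0,"turn": 2},
  {"hand": -1,"x": 0,"y": 0,"z": 0,"turn": 2},
  {"hand": -1,"x": 0,"y": 0,"z": 0,"turn": 2},
  {"hand": -1,"x": 0,"y": 0,"z": 0,"turn": 2},
  {"hand": -1,"x": 0,"y": 0,"z": 0,"turn": 0},
])

```text
time_s: 22.4
ee_pos: [0.5029, -0.0029, 0.1109]
tool_rot: [-90.1, -0.1, -13.3]
wrist_force: [-10.2, -3.2, 23.7]
opening: 0.0109
```

```bash
python3 -c "
from st import *
st()"
```

```text
t 22.4 ee [ 0.5029 -0.0029  0.1109] rot [-9.007e+01 -6.000e-02 -1.326e+01] F [-10.2  -3.2  23.7] T [-0.51  1.8   0.16] open 0.0109
```

>>> arm_command([
  {"hand": -1,"x": -0.01,"y": 0,"z": 0,"turn": 1.5},
  {"hand": -1,"x": 0,"y": 0,"z": 0,"turn": 1.5},
  {"hand": -1,"x": 0,"y": 0,"z": 0,"turn": 1},
  {"hand": -1,"x": 0,"y": 0,"z": 0,"turn": 0},
])

```text
time_s: 22.8
ee_pos: [0.5027, -0.0028, 0.111]
tool_rot: [-90.1, -0.1, -17.2]
wrist_force: [-8.1, -2.4, 23.1]
opening: 0.0107
```

```bash
python3 -c "
from st import *
st()"
```

```text
t 22.8 ee [ 0.5027 -0.0028  0.111 ] rot [-9.006e+01 -8.000e-02 -1.723e+01] F [-8.1 -2.4 23.1] T [-0.49  1.62  0.2 ] open 0.0107
```

>>> arm_command([
  {"hand": -1,"x": 0,"y": 0,"z": 0,"turn": 1.5},
  {"hand": -1,"x": 0,"y": 0,"z": 0,"turn": 1.5},
  {"hand": -1,"x": 0,"y": 0,"z": 0,"turn": 0},
])

```text
time_s: 23.1
ee_pos: [0.5027, -0.0028, 0.1109]
tool_rot: [-90.1, -0.1, -20.2]
wrist_force: [-9.5, -3.2, 23.4]
opening: 0.011
```

Run:
```python
from st import *
o=st()
m=r.camera_model("wrist");p,d=r.camera("wrist");cv2.imwrite("pics/w14.png",p[:,:,::-1])
hsv=cv2.cvtColor(p,cv2.COLOR_RGB2HSV);C=cloud(m,d);Z=C[...,2];M=(d>0)&(hsv[...,0]<20)&(hsv[...,1]>150)&(np.hypot(C[...,0]-.503,C[...,1]+.002)<.03)&(Z>.112)
k,l,s,_=cv2.connectedComponentsWithStats(M.astype(np.uint8));M=l==1+s[1:,4].argmax()
print("key top",np.percentile(Z[M],[50,90]).round(4),cv2.minAreaRect(np.float32(C[M][:,:2])))
```

```text
t 23.1 ee [ 0.5027 -0.0028  0.1109] rot [-9.006e+01 -8.000e-02 -2.024e+01] F [-9.5 -3.2 23.4] T [-0.53  1.72  0.24] open 0.011
key top [0.1216 0.1226] ((0.5040056705474854, -0.0013672057539224625), (0.03990159556269646, 0.013007289730012417), 68.67508697509766)
```

View pics/w14.png

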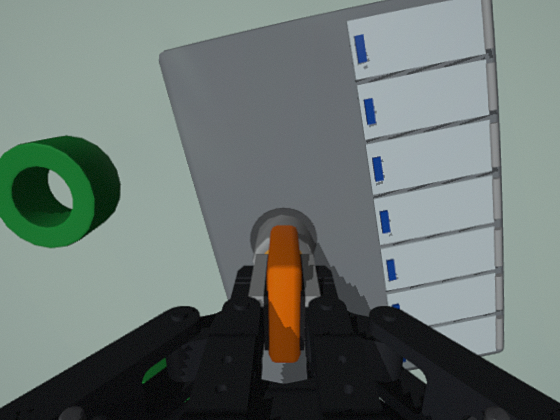

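The key is seated (top at about 0.122) and turned about 102°. The torque rises steadily past roughly 95°, which is the stop. I'll add a small margin and check it.

>>> arm_command([
  {"hand": -1,"x": 0,"y": 0,"z": 0,"turn": 1.5},
  {"hand": -1,"x": 0,"y": 0,"z": 0,"turn": 1.5},
  {"hand": -1,"x": 0,"y": 0,"z": 0,"turn": 0},
  {"hand": -1,"x": 0,"y": 0,"z": 0,"turn": 0},
  {"hand": -1,"x": 0,"y": 0,"z": 0,"turn": 0},
])

```text
time_s: 23.65
ee_pos: [0.5026, -0.0028, 0.1109]
tool_rot: [-90.1, -0.1, -23.2]
wrist_force: [-9.1, -2.8, 23.9]
opening: 0.0114
```

Run:
```python
from st import *
o=st()
p,d=r.camera("top");cv2.imwrite("pics/t15.png",p[:,:,::-1]);st()
m=r.camera_model("wrist");p,d=r.camera("wrist")
hsv=cv2.cvtColor(p,cv2.COLOR_RGB2HSV);C=cloud(m,d);Z=C[...,2];M=(d>0)&(hsv[...,0]<20)&(hsv[...,1]>150)&(np.hypot(C[...,0]-.503,C[...,1]+.002)<.03)&(Z>.112)
k,l,s,_=cv2.connectedComponentsWithStats(M.astype(np.uint8));M=l==1+s[1:,4].argmax()
print("key top",np.percentile(Z[M],[50,90]).round(4),cv2.minAreaRect(np.float32(C[M][:,:2])))
```

```text
t 23.65 ee [ 0.5026 -0.0028  0.1109] rot [-9.006e+01 -7.000e-02 -2.318e+01] F [-9.1 -2.8 23.9] T [-0.52  1.82  0.37] open 0.0114
t 23.7 ee [ 0.5026 -0.0028  0.111 ] rot [-9.006e+01 -8.000e-02 -2.317e+01] F [-8.8 -3.  23.6] T [-0.49  1.79  0.36] open 0.0112
key top [0.1216 0.1225] ((0.5040239095687866, -0.0013445019721984863), (0.039557624608278275, 0.013045679777860641), 65.4254379272461)
```

View pics/t15.png

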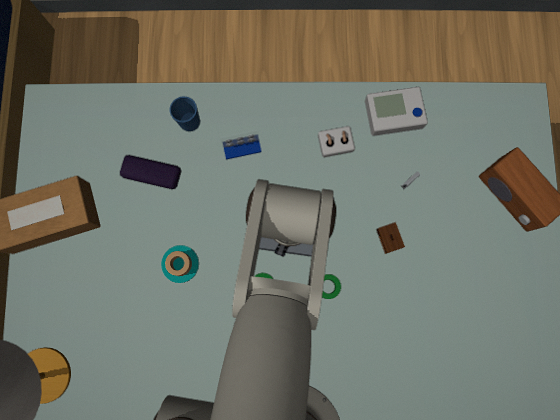

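The torque is now 0.37 N m against about 0.1 from the spring, so the plug is on its stop and held there. The top view shows the roll on the coaster at (179,263) and all the other objects where they were. Handing in.

```bash
python3 -c "
from st import *
print(r.hand_in());st()"
```

```text
the job is handed in; nothing more can be done
None
the job is handed in; nothing more can be done
```

The job is done and was handed in at 23.75 s, of the 54 s allowed. `hand_in` reports no verdict, so what follows rests on my own checks.

- **Tape:** I lifted the roll straight up off the barrel, set it flat on the turquoise coaster and let go. It measured within 1 mm of the coaster's centre, and the last top view still shows it there.
- **Key, pushed in:** I gripped the orange-headed key from its stand and pushed it home before turning. The force rose to 25 N with no further travel, above the pins' 15 N. The top of the key was at 0.122 m, as expected for fully home.
- **Key, turned:** I turned it about 105° clockwise. That was 0.37 N m at the end, against about 0.1 N m from the spring, so the plug should be on its stop. I judged this from torque and key angle because the plug itself was out of sight. The arm is still gripping and holding it turned.
- **Other objects:** the charger, battery rack, nail clipper and glasses case look unmoved in the last top view. So does the right-hand green ring; the arm hides most of the left one.

**Checks that disagreed or failed:**
- The scene camera placed the coaster about 7 mm away from where the top and wrist cameras did. I used the top and wrist readings.
- A sideways force of about 9 N remained on the key while it was held.
- The first move command was refused for missing turn values; nothing moved.

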